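# Register a lino printing plate on its pin board

## Task

The wooden printing plate has been laid askew and a little too close to the robot, so it is propped up on the two register pins of the board. Nudge it gently along with the fingertips, without gripping, lifting or tipping it, until its round hole and its slot drop over the pins and it lies flat on the board. Leave the roller, tin, cup and gouge alone.

Things in the scene. Friction and masses are not known exactly. Their poses are not given: they have to be found in the camera images.
- board: Fixed grey registration board, 250 (x) x 330 (y) x 12 mm thick, on a cutting mat 3 mm thick. Origin: centre of its underside (3 mm above the table), so its top face is 12 mm above the origin. z up, x away from the robot and y to the left when its yaw is 0. A metal strip inlaid near its robot-side (-x) edge carries the pins; thin black corner marks outline the plate's home.
- pin_left (a point): Foot of the left (+y) register pin: on the board's top face, on the pin's axis, at board x -60, y +85 mm. Steel pin, 10 mm diameter, 7 mm tall with a round (half-ball) top, so a hole that is within about 2 mm of its place drops or slides down over it.
- pin_right (a point): Foot of the right (-y) register pin, same shape, at board x -60, y -85 mm.
- plate: Loose printing plate, about 0.28 kg: plywood carrier 150 (x) x 240 (y) x 8 mm; brown lino block 100 x 210 x 4 mm glued on top, centred at plate x +16 mm. Origin: centre of the carrier's underside; z up; x runs from the edge with the holes (robot side) to the far edge. Home: origin at board x -5, y 0 mm, on the board's top, axes parallel to the board's.
- plate_hole (a point): Centre of the round hole, on the carrier's underside: 12 mm diameter, right through, at plate x -55, y +85 mm. It belongs over the left pin. At the start the plate is 22 to 36 mm short of home (towards board -x), up to 20 mm off to either side and up to 0.14 rad askew.
- plate_slot (a point): Centre of the slot, on the carrier's underside: 12 mm wide (x) by 18 mm long (y), right through, at plate x -55, y -85 mm. It belongs over the right pin. At the start the underside rests on both pin noses and the far edge on the board: it slopes about 0.07 rad, its robot-side edge raised 9 to 13 mm.
- brayer: Bystander: ink roller lying on the mat to the right of the board, black roller 32 mm diameter x 90 mm, wooden handle, 170 mm long overall, at most 35 mm tall. Origin below the roller's middle.
- ink_tin: Bystander: round ink tin, 76 mm diameter, 56 mm tall, standing to the left or right of the board. Origin: centre of its underside.
- cup: Bystander: white ceramic cup, 72 mm diameter, 82 mm tall, standing to the left or right of the board. Origin: centre of its underside.
- gouge: Bystander: small lino gouge with a wooden handle, 120 mm long, 20 mm tall, lying to the left of the board. Origin below the front half of the handle.

How it is judged:
At the end, for the whole second after the job is handed in: The round hole is over the left pin (within 2.5 mm) and the slot over the right pin (within 4.5 mm), the plate lies flat on the board (both holes' undersides within 1.5 mm of the board's top, slope under 0.015 rad) and is at rest (horizontal distance between plate_hole and pin_left below 0.0025 m and horizontal distance between plate_slot and pin_right below 0.0045 m and height (world z) of each of plate_hole, plate_slot below 0.0165 m and angle between plate's own z axis and vertical below 0.015 rad and linear speed of plate below 0.01 m/s); the robot touches nothing.
It fails at once if the plate is lifted or carried (its underside's centre more than 15 mm above the board) (height (world z) of plate above 0.03 m).
It fails at once if the plate is tipped up (slope over 0.14 rad) (angle between plate's own z axis and vertical above 0.14 rad).
It fails at once if the plate is gripped or shoved hard (over 35 N between fingers and plate) (contact force between the fingers and plate above 35 N).
It fails at once if the roller, tin, cup or gouge is moved by more than 15 mm (distance of any of brayer, ink_tin, cup, gouge from where it was at the start of the episode above 0.015 m).
It also fails if it takes over 58 s, if anything falls off the work surface, if the arm or the gripper's body presses on something with over 40 N, if the wrist force passes 120 N, or if a joint passes its speed limit or range.

## Robot

A 7-joint arm with a two-finger parallel gripper is mounted at the origin on the work surface. World frame = base frame: x ahead of the robot, y to its left, z up, the work surface at z = 0. Lengths are in m, angles in rad, forces in N, time in s.
With the tool pointing down it reaches from about 0.35 to 0.9 m from the base axis. Payload 8.1 kg.
Tool frame: the origin (TCP) lies at the very end of the fingers, on their centre line; the grasp point (between the pads) lies 19 mm behind it (grip_point_offset is the distance from the TCP to the grasp point, in m); z points along the fingers, x is the direction in which the jaws open and shut, and the axes are right-handed (so a half turn about z gives the same grasp; the last joint's range is limited). The gripper opens to 92 mm and grips with 3 to 60 N. Pads are 19 mm wide; open, the fingers measure 130 mm over their backs; the gripper's body (75 mm by 190 mm) begins 47 mm behind the grasp point.
Start: joints at [1.093, 0.434, 0.025, 1.573, -0.012, 1.134, -0.075], TCP at [0.229, -0.582, 0.227] pointing down, gripper open.
Joint ranges: [-2.62, 2.62], [-0.44, 2.09], [-1.27, 1.32], [0.08, 2.57], [-1.32, 4.46], [0.12, 2], [-2.74, 2.74]. Speed limits (rad/s): [2.22, 2.22, 3.01, 3.01, 3.14, 3.14, 3.14].

## Interface

Orientations are given as a rotation vector (axis times angle).
In Python, from cell import observe, get_image, camera_model, sign_off, grip_point_offset gives the robot as it stands.
- The arm moves only by the tool play_rows, never from a script. Its argument "rows" is a list of rows, each a list of 7 numbers: the shift along the tool's x, y, z as a fraction of full scale, then the turn, a rotation vector about the tool's x, y, z as a fraction of full scale, then the closure, from -1 (fully open) to 1 (shut). A call has 1 to 5 rows; each row shifts and turns the pose as measured when the row begins, along the tool's axes as they then stand; what a row does not reach is not made up. Full scale, the value 1, is 0.15 m for a shift and 0.5 rad for a turn. A row lasts 1/10 s, in which the tool goes at most 50 mm and 8.59 degrees, less where a joint would pass 70% of its speed; a pose out of reach is approached as far as the arm can. A call with a number of a shift or a turn outside -1 to 1 is refused whole. A call with a gripper value outside its range is refused whole. The fingers move at their own pace and stop on an object; "force" is the grip in N (left out, the last holds). Time passes only in rows, so rows that do not move let the fingers close. It gives the time, the measured TCP pose, the force and the opening at its end, in the units of the state.
- observe(): the state, without advancing time (a new reading comes with each control period).
- get_image(name): name is "side" or "top"; returns the picture (480x640x3 uint8, blue, green, red); there is no depth.
- camera_model(name): a dict with "K" (3x3 intrinsics, pixels), "R" (3x3) and "t" (3): a world point X has camera coordinates R X + t. Camera axes: x right, y down, z forward; pixel columns grow to the right and rows downward; lengths in m; the calibration is good to about 2 mm. A picture is of the moment at which its call begins. camera_model takes no time and is no camera call.
- sign_off(): hands the job in, once; it reports no verdict.
The state is a dict: "clock": time; "joints": joint angles; "dq": joint speeds; "joint_efforts": joint torques, N m; "position": TCP position; "ee_rot": TCP orientation; "force": force on the tool from outside, world axes, zero at the start; "ft_torque": the same for the moment, N m; "width": opening from 0.0 (shut) to 1.0 (fully open).
Only numpy, scipy, OpenCV 4.12 (cv2) and the standard library are available. Lean on these libraries where they do the work, as an engineer would, in place of code of your own. Each camera call takes 0.05 s, during which the arm holds its last target.

## Working session

There is one attempt and no reset: what is moved stays moved. The work goes in short steps, Python scripts to look and compute and a tool call to move; the robot and the scene stay as the last step left them, time stands still between calls to the robot, and variables do not carry over. Pictures are saved under pics/ and viewed, and the job is handed in when it is done.

Besides the shell and the picture viewer there is one more tool, called after "Call:" as name(argument=value, ...), one argument or row to a line, values as JSON. play_rows: Moves the arm, as the interface text tells. Its arguments: {"type":"object","properties":{"rows":{"type":"array","items":{"type":"array","items":{"type":"number"}}},"force":{"type":"number"}},"required":["rows"]}

```bash
ls; mkdir -p pics
python3 - <<'E'
from cell import *
import cv2
o=observe();print({k:o[k] for k in('clock','position','ee_rot','force','width')},grip_point_offset)
for n in('side','top'):
    cv2.imwrite(f'pics/{n}0.png',get_image(n));m=camera_model(n);print(n,m)
E
```

```text
pics
{'clock': 0.0, 'position': array([ 0.22857301, -0.58115   ,  0.22595723]), 'ee_rot': array([-2.59575656e+00,  1.76831126e+00,  2.17472853e-03]), 'force': array([-0.66765756, -0.47155459,  0.67341869]), 'width': 1.0019653993833504} 0.0188
side {'K': array([[498.08045759,   0.        , 318.52490536],
       [  0.        , 498.08045759, 234.66462048],
       [  0.        ,   0.        ,   1.        ]]), 'R': array([[ 0.79204172, -0.60995258,  0.0250554 ],
       [-0.3114845 , -0.43908893, -0.84272079],
       [ 0.52502126,  0.65966565, -0.53776752]]), 't': array([-0.45408633,  0.23918452,  0.57379696])}
top {'K': array([[558.03345141,   0.        , 309.20634208],
       [  0.        , 558.03345141, 243.50989882],
       [  0.        ,   0.        ,   1.        ]]), 'R': array([[-0.00997555, -0.99952934, -0.02901016],
       [-0.99070937,  0.01381423, -0.13529267],
       [ 0.13562974,  0.02739102, -0.99038089]]), 't': array([0.04471481, 0.5899386 , 0.96784167])}
```

View pics/top0.png

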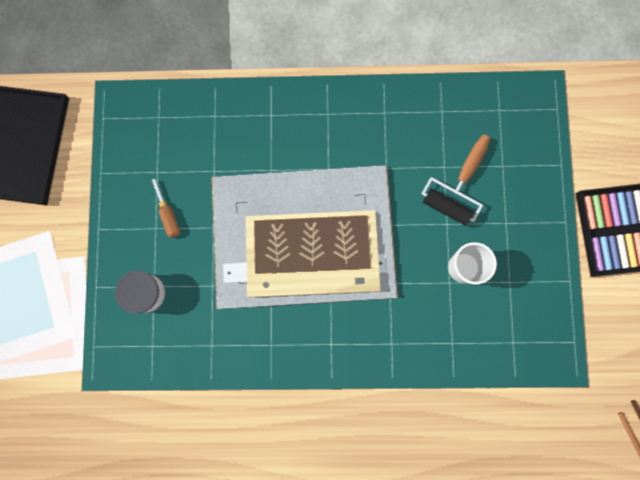

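View pics/side0.png

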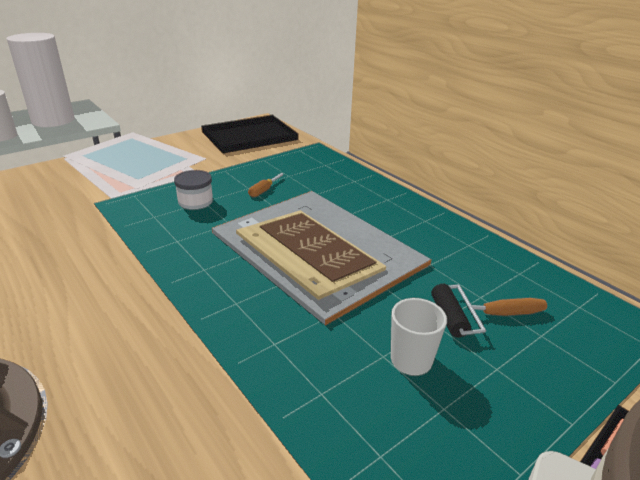

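The top view shows the board at about (212,178)-(397,297), the plate hole at about (266,285) and the slot at about (360,281). The tin is on the left and the cup and brayer on the right. Next I'll zoom in.

Run:
```python
import cv2
t=cv2.imread('pics/top0.png')[155:320,200:410];cv2.imwrite('pics/top0z.png',cv2.resize(t,(756,594),interpolation=cv2.INTER_CUBIC))
t=cv2.imread('pics/side0.png')[180:330,205:440];cv2.imwrite('pics/side0z.png',cv2.resize(t,None,fx=3.4,fy=3.4,interpolation=cv2.INTER_CUBIC))
```

```text
(no output)
```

View pics/top0z.png

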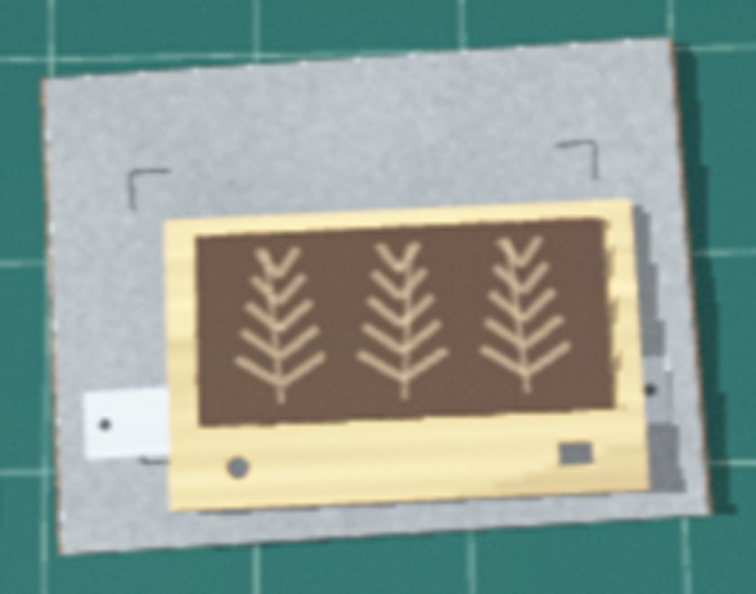

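View pics/side0z.png

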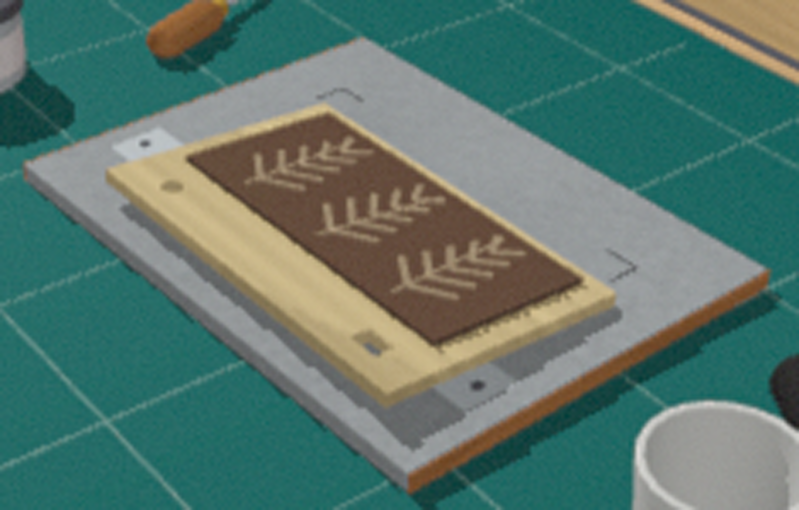

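```bash
cat > h.py <<'E'
import numpy as np, cv2
from cell import *
M={n:camera_model(n) for n in('side','top')}
def ray(n,uv):
    m=M[n];d=m['R'].T@np.linalg.inv(m['K'])@np.array([*uv,1.]);return -m['R'].T@m['t'],d
def plane(n,uv,z):
    c,d=ray(n,uv);return c+d*(z-c[2])/d[2]
def tri(a,b):
    c1,d1=ray('top',a);c2,d2=ray('side',b)
    A=np.stack([d1,-d2],1);s=np.linalg.lstsq(A,c2-c1,rcond=None)[0]
    p,q=c1+d1*s[0],c2+d2*s[1];return (p+q)/2,np.linalg.norm(p-q)*1e3
def proj(n,X):
    m=M[n];p=m['K']@(m['R']@X+m['t']);return p[:2]/p[2]
T=lambda u,v:np.array([200+(u+.5)/3.6-.5,155+(v+.5)/3.6-.5])
S=lambda u,v:np.array([205+(u+.5)/3.4-.5,180+(v+.5)/3.4-.5])
E
python3 - <<'E'
from h import *
np.set_printoptions(precision=4,suppress=True)
P=dict(bFL=((42,80),(362,39)),bFR=((672,39),(768,268)),bNR=((711,514),(409,478)),bNL=((61,553),(24,165)),
mL=((130,171),(318,97)) ,mR=((596,142),(637,264)),sL=((105,425),(145,143)),sR=((650,389),(477,385)),
pFL=((163,219),(327,106)),pFR=((632,200),(614,295)),pNR=((650,489),(388,398)),pNL=((169,510),(107,172)),hole=((237,467),(172,186)),slot=((576,453),(372,344)))
for k,(a,b) in P.items():
    x,g=tri(T(*a),S(*b)); z=.015 if k[0] in'bm' or k[:2]in('sL','sR') else .029
    if k in('pFL','pFR'):z=.023
    print(k,x,'gap%.1f'%g,'top@z',plane('top',T(*a),z)[:2],'side@z',plane('side',S(*b),z)[:2])
E
```

```text
bFL [0.7243 0.2231 0.0134] gap0.3 top@z [0.724  0.2227] side@z [0.7223 0.2207]
bFR [ 0.7398 -0.1081  0.0167] gap0.2 top@z [ 0.7402 -0.1083] side@z [ 0.7419 -0.1067]
bNR [ 0.4924 -0.1209  0.0129] gap0.8 top@z [ 0.4926 -0.1209] side@z [ 0.4905 -0.1225]
bNL [0.4763 0.21   0.0131] gap0.6 top@z [0.4765 0.2095] side@z [0.4748 0.2074]
mL [0.6688 0.1809 0.0089] gap16.0 top@z [0.6744 0.1758] side@z [0.6551 0.1754]
mR [ 0.685  -0.067   0.0182] gap0.2 top@z [ 0.6858 -0.0674] side@z [ 0.6884 -0.064 ]
sL [0.5415 0.1874 0.0161] gap0.0 top@z [0.5416 0.1876] side@z [0.5423 0.189 ]
sR [ 0.5562 -0.0916  0.0154] gap0.8 top@z [ 0.5565 -0.0918] side@z [ 0.5562 -0.091 ]
pFL [0.6482 0.1574 0.0194] gap0.9 top@z [0.6471 0.1572] side@z [0.6449 0.1522]
pFR [ 0.6527 -0.0839  0.0222] gap1.8 top@z [ 0.6533 -0.0845] side@z [ 0.651  -0.0843]
pNR [ 0.5046 -0.0888  0.0307] gap0.4 top@z [ 0.5049 -0.0891] side@z [ 0.5058 -0.0871]
pNL [0.4973 0.1521 0.0305] gap0.5 top@z [0.4971 0.1524] side@z [0.4985 0.1541]
hole [0.518  0.118  0.0316] gap0.4 top@z [0.5183 0.1181] side@z [0.5198 0.1216]
slot [ 0.5232 -0.0524  0.03  ] gap0.3 top@z [ 0.5233 -0.0525] side@z [ 0.5239 -0.0513]
```

```bash
cat >> h.py <<'E'
from scipy.spatial.transform import Rotation as Ro
BC=np.array([.6083,.0508]);BY=.0495
def b2w(x,y):
    c,s=np.cos(BY),np.sin(BY);return BC+np.array([[c,-s],[s,c]])@np.array([x,y])
def w2b(p):
    c,s=np.cos(BY),np.sin(BY);return np.array([[c,s],[-s,c]])@(np.asarray(p)[:2]-BC)
def goal(xyz,ang):
    """ang: world angle of tool x, tool pointing down"""
    o=observe();R0=Ro.from_rotvec(o['ee_rot'])
    X=np.array([np.cos(ang),np.sin(ang),0]);Z=np.array([0,0,-1.])
    R1=Ro.from_matrix(np.stack([X,np.cross(Z,X),Z],1))
    d=R0.inv().apply(np.asarray(xyz)-o['position']);r=(R0.inv()*R1).as_rotvec()
    print('shift frac',np.round(d/.15,3),'turn frac',np.round(r/.5,3),'pos',o['position'].round(4),'b',w2b(o['position']).round(4),'F',o['force'].round(1),'t',o['clock'])
E
python3 - <<'E'
from h import *
print('cup',plane('top',(471,262),.085),plane('side',(418,318),.085),'tin',plane('top',(138,291),.059))
print(b2w(-.03,-.16))
goal([*b2w(-.03,-.16),.16],BY)
E
```

```text
cup [ 0.54870362 -0.23921875  0.085     ] [ 0.54176851 -0.24960085  0.085     ] tin [0.50733761 0.34108979 0.059     ]
[ 0.58625351 -0.11048841]
shift frac [-2.047 -3.368  0.443] turn frac [-2.000e-03  3.000e-03 -2.491e+00] pos [ 0.2286 -0.5812  0.226 ] b [-0.4105 -0.6124] F [ 0.1 -0.4 -0.4] t 0.1
```

Call:
play_rows(
  rows=[
    [-0.17,-0.28,0,0,0,0,-1],
    [-0.17,-0.28,0,0,0,0,-1],
    [-0.17,-0.28,0,0,0,0,-1],
    [-0.17,-0.28,0,0,0,0,-1],
    [-0.17,-0.28,0,0,0,0,-1],
  ],
)

```text
clock: 0.6
position: [0.3744, -0.3869, 0.2229]
ee_rot: [2.58, -1.787, -0.008]
force: [0.9, -0.0, 0.3]
width: 0.997
```

Call:
play_rows(
  rows=[
    [-0.17,-0.28,0,0,0,0,-1],
    [-0.17,-0.28,0,0,0,0,-1],
    [-0.17,-0.28,0,0,0,0,-1],
    [-0.17,-0.28,0,0,0,0,-1],
    [-0.17,-0.28,0,0,0,0,-1],
  ],
)

```text
clock: 1.1
position: [0.5267, -0.1886, 0.2213]
ee_rot: [2.578, -1.788, -0.011]
force: [1.1, -0.1, 0.5]
width: 0.997
```

Call:
play_rows(
  rows=[
    [0,0,0,0,0,-0.28,-1],
    [0,0,0,0,0,-0.28,-1],
    [0,0,0,0,0,-0.28,-1],
    [0,0,0,0,0,-0.28,-1],
    [0,0,0,0,0,-0.28,-1],
  ],
)

```text
clock: 1.6
position: [0.5314, -0.176, 0.2192]
ee_rot: [-3.05, 0.736, 0.016]
force: [-0.3, -0.2, 0.2]
width: 1.001
```

Run:
```python
from h import *
goal([*b2w(-.03,-.16),.16],BY)
```

```text
shift frac [ 0.131 -0.555  0.394] turn frac [-0.008  0.021 -1.047] pos [ 0.5314 -0.176   0.2192] b [-0.0881 -0.2227] F [-0.3 -0.2  0.2] t 1.6
```

Call:
play_rows(
  rows=[
    [0,0,0,0,0,-0.28,-1],
    [0,0,0,0,0,-0.28,-1],
    [0,0,0,0,0,-0.28,-1],
    [0,0,0,0,0,-0.21,-1],
  ],
)

```text
clock: 2.0
position: [0.5301, -0.1757, 0.2177]
ee_rot: [-3.132, -0.118, 0.019]
force: [-0.5, -0.9, 0.9]
width: 1.001
```

Run:
```python
from h import *
goal([*b2w(-.03,-.16),.10],BY)
```

```text
shift frac [ 0.415 -0.399  0.783] turn frac [-0.015  0.024  0.052] pos [ 0.5301 -0.1757  0.2177] b [-0.0893 -0.2224] F [-0.5 -0.9  0.9] t 2.0
```

Call:
play_rows(
  rows=[
    [0.14,-0.13,0,-0.015,0.024,0.05,-1],
    [0.14,-0.13,0,0,0,0,-1],
    [0.13,-0.13,0.2,0,0,0,-1],
    [0,0,0.28,0,0,0,-1],
    [0,0,0.28,0,0,0,-1],
  ],
)

```text
clock: 2.5
position: [0.5936, -0.1134, 0.105]
ee_rot: [3.139, 0.079, 0.016]
force: [-0.1, -2.2, 0.2]
width: 1.001
```

Run:
```python
from h import *
goal([*b2w(-.03,-.16),.05],BY)
```

```text
shift frac [-0.052 -0.023  0.366] turn frac [ 0.004 -0.02   0.002] pos [ 0.5936 -0.1134  0.105 ] b [-0.0228 -0.1633] F [-0.1 -2.2  0.2] t 2.5
```

Call:
play_rows(
  rows=[
    [-0.03,-0.01,0.2,0.004,-0.02,0,-1],
    [-0.02,-0.01,0.16,0,0,0,-1],
    [0,0,0,0,0,0,-1],
  ],
)

```text
clock: 2.8
position: [0.5813, -0.1096, 0.0423]
ee_rot: [-3.138, -0.082, 0.017]
force: [-0.2, -0.4, -0.1]
width: 0.997
```

Run:
```python
from h import *
goal([*b2w(-.03,-.16),.019],BY)
t=get_image('top')[155:320,200:410];cv2.imwrite('pics/top1z.png',cv2.resize(t,(756,594),interpolation=cv2.INTER_CUBIC))
cv2.imwrite('pics/side1.png',get_image('side'))
```

```text
shift frac [0.034 0.008 0.155] turn frac [-0.005  0.022  0.005] pos [ 0.5813 -0.1096  0.0423] b [-0.0349 -0.1588] F [-0.2 -0.4 -0.1] t 2.8
```

View pics/side1.png

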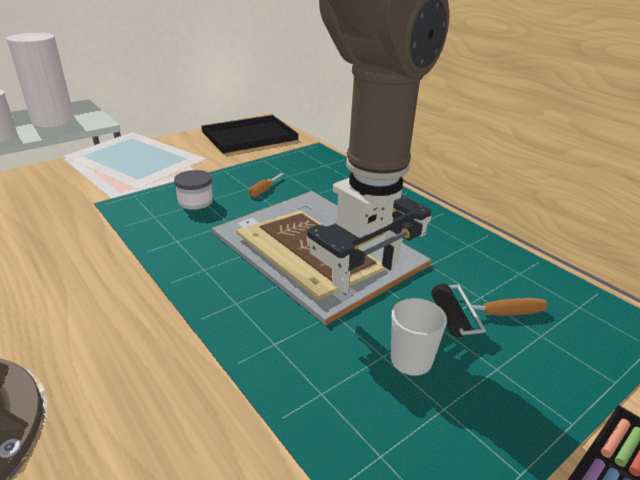

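View pics/top1z.png

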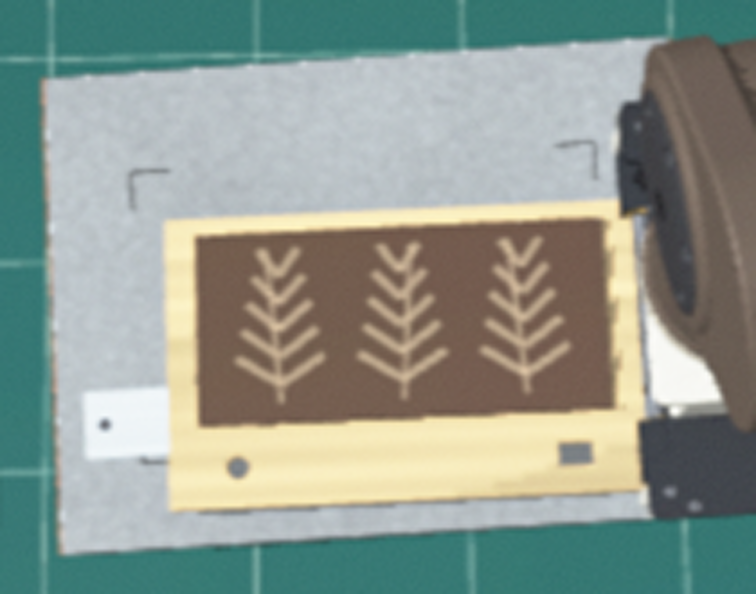

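The fingers stand clear to the right of the plate, with the near finger at about (343,290) in the side view. I'll lower them now.

Call:
play_rows(
  rows=[
    [0,0,0.06,0,0,0,-1],
    [0,0,0.04,0,0,0,-1],
    [0,0,0,0,0,0,-1],
  ],
)

```text
clock: 3.2
position: [0.5873, -0.1106, 0.0337]
ee_rot: [-3.14, -0.08, -0.002]
force: [-0.0, 0.5, 0.3]
width: 1.0
```

Call:
play_rows(
  rows=[
    [0,0,0,0,0,0,-1],
  ],
)

```text
clock: 3.3
position: [0.5877, -0.1108, 0.0343]
ee_rot: [3.141, 0.079, 0.003]
force: [0.4, 0.2, 0.6]
width: 1.0
```

Call:
play_rows(
  rows=[
    [0,0,0,0,0,0,-1],
  ],
)

```text
clock: 3.4
position: [0.588, -0.1109, 0.0347]
ee_rot: [3.14, 0.079, 0.005]
force: [0.7, 0.4, 0.2]
width: 1.0
```

Call:
play_rows(
  rows=[
    [0,0,0.05,0,0,0,-1],
    [0,0,0.04,0,0,0,-1],
    [0,0,0,0,0,0,-1],
    [0,0,0,0,0,0,-1],
  ],
)

```text
clock: 3.8
position: [0.5884, -0.111, 0.0205]
ee_rot: [3.14, 0.079, 0.006]
force: [-0.2, 0.4, -0.4]
width: 0.999
```

Run:
```python
from h import *
goal([*b2w(-.03,-.13),.0195],BY)
```

```text
shift frac [-0.014 -0.204  0.006] turn frac [ 0.001 -0.007  0.002] pos [ 0.5884 -0.111   0.0205] b [-0.0279 -0.1606] F [-0.2  0.4 -0.4] t 3.8
```

Call:
play_rows(
  rows=[
    [-0.01,-0.04,0,0,0,0,-1],
    [0,-0.04,0,0,0,0,-1],
    [0,-0.03,0.005,0,0,0,-1],
    [0,-0.025,0,0,0,0,-1],
    [0,-0.02,0,0,0,0,-1],
  ],
)

```text
clock: 4.3
position: [0.586, -0.0873, 0.0201]
ee_rot: [3.139, 0.077, 0.008]
force: [0.4, -2.3, -1.2]
width: 0.999
```

Run:
```python
from h import *
goal([*b2w(-.03,-.13),.0195],BY)
```

```text
shift frac [-0.006 -0.045  0.004] turn frac [ 0.004 -0.009 -0.001] pos [ 0.586  -0.0873  0.0201] b [-0.0291 -0.1368] F [ 0.4 -2.3 -1.2] t 4.3
```

In contact at about 2 N. I'll push a few mm more, then look.

Call:
play_rows(
  rows=[
    [0,-0.02,0,0,0,0,-1],
    [0,-0.015,0,0,0,0,-1],
    [0,0,0,0,0,0,-1],
  ],
)

```text
clock: 4.6
position: [0.5856, -0.0809, 0.0201]
ee_rot: [3.139, 0.078, 0.007]
force: [0.3, -1.5, -0.5]
width: 1.001
```

Run:
```python
from h import *
goal([*b2w(-.03,-.13),.0195],BY)
t=get_image('top')[155:320,200:410];cv2.imwrite('pics/top2z.png',cv2.resize(t,(756,594),interpolation=cv2.INTER_CUBIC))
t=get_image('side')[180:330,205:440];cv2.imwrite('pics/side2z.png',cv2.resize(t,None,fx=3.4,fy=3.4,interpolation=cv2.INTER_CUBIC))
```

```text
shift frac [-0.005 -0.003  0.004] turn frac [ 0.004 -0.009  0.001] pos [ 0.5856 -0.0809  0.0201] b [-0.0292 -0.1304] F [ 0.3 -1.5 -0.5] t 4.6
```

View pics/top2z.png

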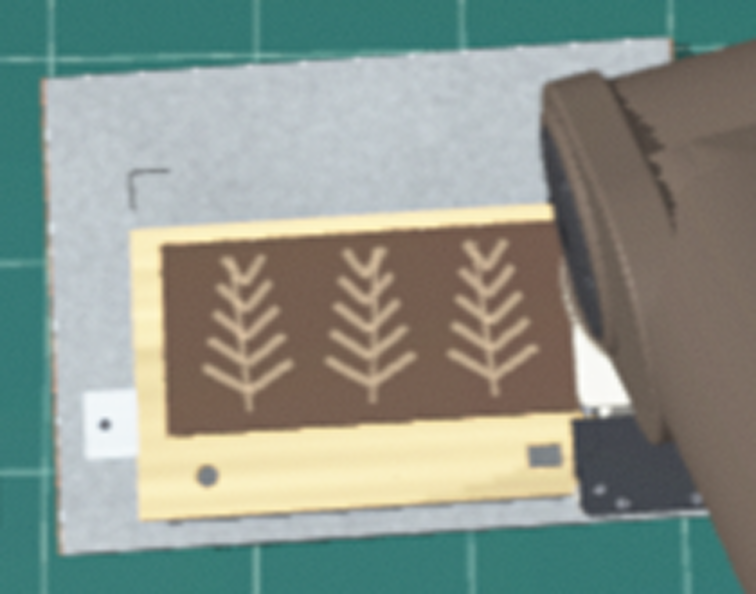

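View pics/side2z.png

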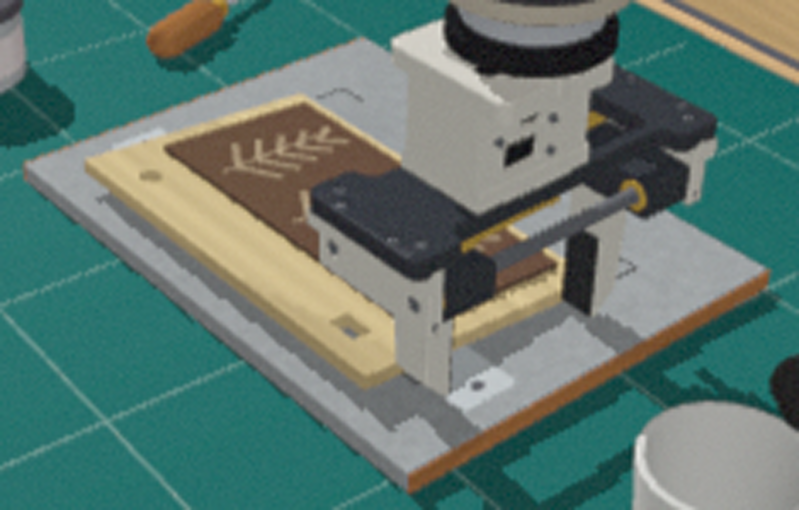

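Run:
```python
from h import *
for n,a,b in(('hole',(207,476),(151,177)),('slot',(544,456),(349,325)),('NL',(140,520),(88,160)),('FL',(131,229),(303,95))):
    x,g=tri(T(*a),S(*b));print(n,x.round(4),round(g,1),'board mm',(1e3*w2b(x)).round(1),(1e3*w2b(plane('top',T(*a),.030))).round(1),(1e3*w2b(plane('side',S(*b),.030))).round(1))
```

```text
hole [0.5138 0.1331 0.031 ] 0.1 board mm [-90.3  86.8] [-90.2  86.9] [-89.5  88.3]
slot [ 0.5217 -0.0362  0.0319] 0.4 board mm [-90.8 -82.6] [-90.6 -82.8] [-89.4 -80.6]
NL [0.4929 0.1661 0.0326] 1.7 board mm [-109.6  120.8] [-110.2  121.7] [-106.8  124.1]
FL [0.6426 0.1739 0.0211] 0.4 board mm [ 40.4 121.3] [ 38.5 120. ] [ 30.9 108.8]
```

The hole measures (-90, +87) and the slot (-91, -83) in board mm. Their spacing is right (170 mm) and the yaw is aligned, but the plate is about 2 mm too far left. I'll back off, turn 90°, and push from the near edge with both fingertips, aiming slightly to the right.

Call:
play_rows(
  rows=[
    [0,0.06,0,0,0,0,-1],
    [0,0.1,-0.1,0,0,0,-1],
    [0,0,-0.3,0,0,0,-1],
    [0,0,-0.3,0,0,0,-1],
    [0,0,-0.3,0,0,0,-1],
  ],
)

```text
clock: 5.2
position: [0.5813, -0.1081, 0.1674]
ee_rot: [-3.139, -0.078, 0.016]
force: [0.8, -0.6, 0.0]
width: 1.0
```

Call:
play_rows(
  rows=[
    [-0.15,0,0,0,0,0.28,-1],
    [-0.15,0,0,0,0,0.28,-1],
    [-0.15,0,0,0,0,0.28,-1],
    [0,0,0,0,0,0.28,-1],
    [0,0,0,0,0,0.28,-1],
  ],
)

```text
clock: 5.7
position: [0.5162, -0.1057, 0.1762]
ee_rot: [-2.961, 1.045, -0.006]
force: [0.7, 0.7, -0.2]
width: 1.001
```

Call:
play_rows(
  rows=[
    [0,0,0,0,0,0.28,-1],
    [0,0,0,0,0,0.28,-1],
    [0,0,0,0,0,0.28,-1],
    [0,0,0,0,0,0.28,-1],
    [0,0,0,0,0,0.28,-1],
  ],
)

```text
clock: 6.2
position: [0.5151, -0.109, 0.1768]
ee_rot: [-2.39, 2.035, -0.005]
force: [0.3, -0.4, -0.6]
width: 0.999
```

Run:
```python
from h import *
goal([*b2w(-.140,.001),.10],BY-np.pi/2)
```

```text
shift frac [-1.063  0.145  0.511] turn frac [-0.008 -0.001  0.221] pos [ 0.5151 -0.109   0.1768] b [-0.101 -0.155] F [ 0.3 -0.4 -0.6] t 6.2
```

Call:
play_rows(
  rows=[
    [-0.25,0.05,0,0,0,0.22,-1],
    [-0.27,0.05,0,0,0,0,-1],
    [-0.27,0.05,0,0,0,0,-1],
    [-0.22,0.03,0,0,0,0,-1],
    [0,0,0,0,0,0,-1],
  ],
)

```text
clock: 6.7
position: [0.4771, 0.0405, 0.1768]
ee_rot: [-2.255, 2.182, -0.007]
force: [0.7, -0.2, -0.4]
width: 1.0
```

Run:
```python
from h import *
goal([*b2w(-.140,.001),.020],BY-np.pi/2)
```

```text
shift frac [-0.032  0.063  1.045] turn frac [-0.011 -0.002 -0.033] pos [0.4771 0.0405 0.1768] b [-0.1315 -0.0038] F [ 0.7 -0.2 -0.4] t 6.7
```

Call:
play_rows(
  rows=[
    [-0.02,0.05,0.1,-0.01,0,-0.033,-1],
    [-0.01,0.015,0.28,0,0,0,-1],
    [0,0,0.28,0,0,0,-1],
    [0,0,0.2,0,0,0,-1],
    [0,0,0,0,0,0,-1],
  ],
)

```text
clock: 7.2
position: [0.4708, 0.0418, 0.0464]
ee_rot: [-2.273, 2.162, -0.009]
force: [0.2, -0.3, 0.5]
width: 1.0
```

Run:
```python
from h import *
goal([*b2w(-.140,.001),.020],BY-np.pi/2)
```

```text
shift frac [-0.022  0.016  0.176] turn frac [-0.015 -0.002  0.001] pos [0.4708 0.0418 0.0464] b [-0.1377 -0.0022] F [ 0.2 -0.3  0.5] t 7.2
```

Call:
play_rows(
  rows=[
    [-0.01,0.01,0.08,-0.01,0,0,-1],
    [-0.01,0.005,0.05,0,0,0,-1],
    [0,0,0.03,0,0,0,-1],
    [0,0,0,0,0,0,-1],
    [0,0,0,0,0,0,-1],
  ],
)

```text
clock: 7.7
position: [0.4715, 0.0435, 0.0242]
ee_rot: [-2.271, 2.164, -0.009]
force: [0.4, -0.1, 0.0]
width: 1.0
```

Run:
```python
from h import *
goal([*b2w(-.12,.001),.020],BY-np.pi/2)
t=get_image('top')[155:320,200:410];cv2.imwrite('pics/top3z.png',cv2.resize(t,(756,594),interpolation=cv2.INTER_CUBIC))
t=get_image('side')[180:330,205:440];cv2.imwrite('pics/side3z.png',cv2.resize(t,None,fx=3.4,fy=3.4,interpolation=cv2.INTER_CUBIC))
```

```text
shift frac [-0.01  -0.113  0.029] turn frac [-0.014 -0.002 -0.003] pos [0.4715 0.0435 0.0242] b [-0.1369 -0.0005] F [ 0.4 -0.1  0. ] t 7.7
```

View pics/top3z.png

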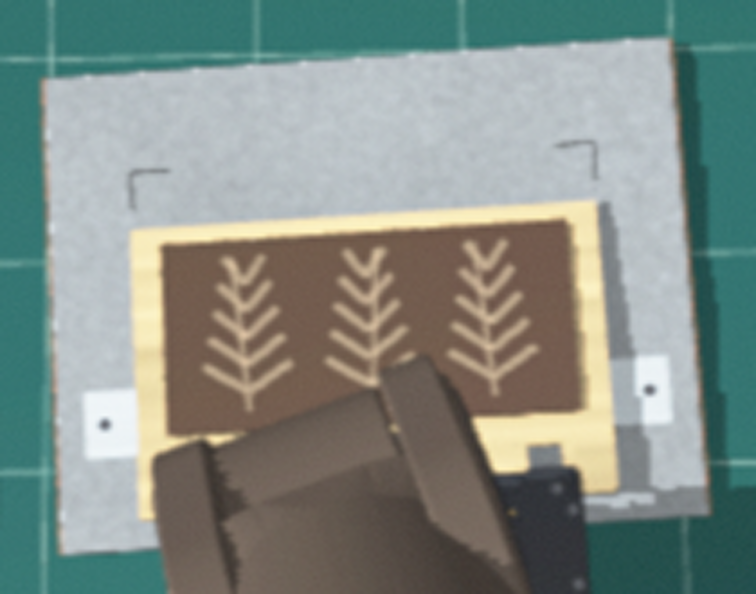

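View pics/side3z.png

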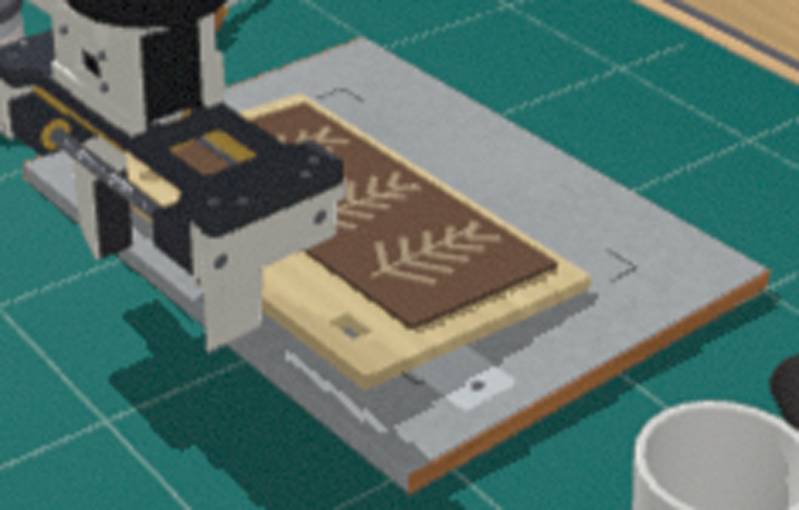

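```bash
cat >> h.py <<'E'
def blob(img,uv,r,mode):
    u,v=uv;p=img[v-r:v+r+1,u-r:u+r+1].astype(float)
    if mode=='hole': w=p[...,2]-p[...,0]; w=np.median(np.r_[w[0],w[-1]])-w      # yellow -> grey
    else: w=p.mean(2); w=np.median(w)-w
    w=np.clip(w-.25*w.max(),0,None);V,U=np.mgrid[v-r:v+r+1,u-r:u+r+1]
    return np.array([(w*U).sum(),(w*V).sum()])/w.sum()
E
python3 - <<'E'
from h import *
i2=cv2.imread('pics/top2z.png');i3=cv2.imread('pics/top3z.png')
s2=cv2.imread('pics/side2z.png')
for n,im,uv,r,m,z in(('hole',i2,(207,476),18,'hole',.031),('slot',i2,(544,456),24,'hole',.031),('sL',i3,(105,425),10,'d',.015),('sR',i3,(650,389),10,'d',.015)):
    q=blob(im,uv,r,m);print(n,q.round(1),(1e3*w2b(plane('top',T(*q),z))).round(2))
for n,uv,r in(('hole',(151,177),16),('slot',(349,325),22)):
    q=blob(s2,uv,r,'hole');print('side',n,q.round(1),(1e3*w2b(plane('side',S(*q),.031))).round(2))
g=cv2.cvtColor(i3,cv2.COLOR_BGR2HSV)
# plate left/right edges at a few rows
for v in (250,290,330):
    row=i3[v].astype(int);y=(row[:,2]-row[:,0]);idx=np.where(y>35)[0];idx=idx[(idx>100)&(idx<640)]
    a,b=idx[0],idx[-1];print(v,a,b,[(1e3*w2b(plane('top',T(x,v),.024+(v-230)*.010/280))).round(1) for x in(a-.5,b+.5)])
E
```

```text
hole [207.5 476. ] [-90.28  86.55]
slot [544.6 455.9] [-90.56 -83.09]
sL [104.5 424.3] [-59.47 140.15]
sR [649.2 389.6] [ -59.04 -139.48]
side hole [150.3 175.5] [-89.78  88.37]
side slot [349.8 332.2] [-93.48 -86.18]
250 131 599 [array([ 28.6, 121.5]), array([  13.1, -118.7])]
290 133 602 [array([  7.5, 121.2]), array([  -7.8, -118.6])]
330 134 606 [array([-13.4, 121.3]), array([ -28.6, -119. ])]
```

Call:
play_rows(
  rows=[
    [0,-0.04,0.025,0,0,0,-1],
    [0,-0.04,0,0,0,0,-1],
    [0,-0.03,0,0,0,0,-1],
    [0.001,-0.025,0,0,0,0,-1],
    [0.001,-0.025,0,0,0,0,-1],
  ],
)

```text
clock: 8.3
position: [0.4969, 0.0444, 0.0208]
ee_rot: [-2.272, 2.165, -0.008]
force: [-1.7, 0.3, -1.2]
width: 0.999
```

Run:
```python
from h import *
goal([*b2w(-.098,-.001),.020],BY-np.pi/2)
```

```text
shift frac [ 0.001 -0.09   0.006] turn frac [-0.013 -0.003 -0.003] pos [0.4969 0.0444 0.0208] b [-0.1115 -0.0009] F [-1.7  0.3 -1.2] t 8.3
```

Call:
play_rows(
  rows=[
    [0.001,-0.025,0,0,0,0,-1],
    [0.001,-0.025,0,0,0,0,-1],
    [0.001,-0.02,0,0,0,0,-1],
    [0.001,-0.015,0,0,0,0,-1],
    [0,0,0,0,0,0,-1],
  ],
)

```text
clock: 8.8
position: [0.5107, 0.0443, 0.0205]
ee_rot: [-2.272, 2.165, -0.007]
force: [0.3, -0.0, -1.4]
width: 0.999
```

Run:
```python
from h import *
goal([*b2w(-.089,-.001),.020],BY-np.pi/2)
t=get_image('top')[155:320,200:410];cv2.imwrite('pics/top4z.png',cv2.resize(t,(756,594),interpolation=cv2.INTER_CUBIC))
t=get_image('side')[180:330,205:440];cv2.imwrite('pics/side4z.png',cv2.resize(t,None,fx=3.4,fy=3.4,interpolation=cv2.INTER_CUBIC))
```

```text
shift frac [-0.005 -0.058  0.004] turn frac [-0.011 -0.003 -0.003] pos [0.5107 0.0443 0.0205] b [-0.0978 -0.0017] F [ 0.3 -0.  -1.4] t 8.8
```

View pics/top4z.png

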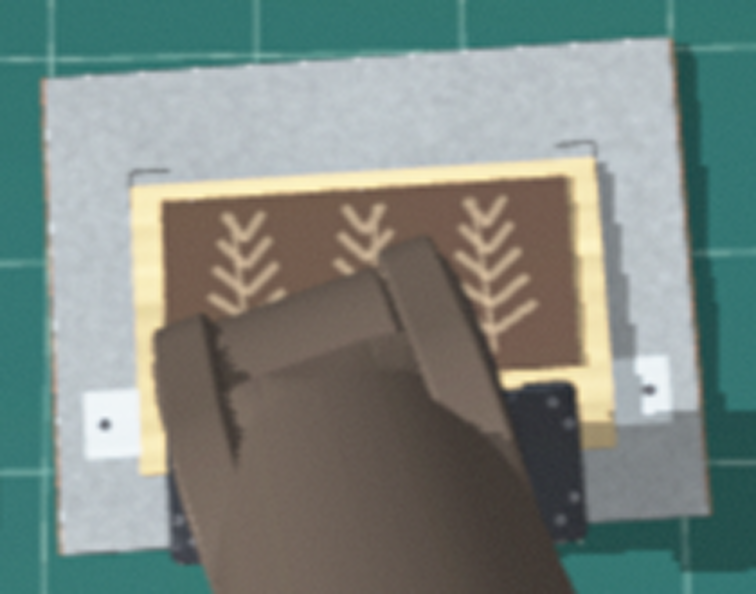

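View pics/side4z.png

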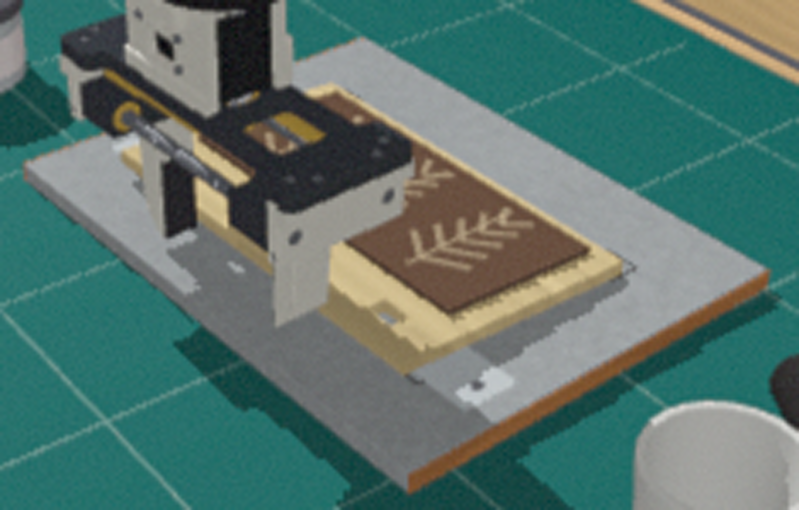

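The far-left corner is at zoom (131,187), against its mark at (130,171), so about 8 mm remain. Next I'll check the sideways offset.

Run:
```python
from h import *
i3=cv2.imread('pics/top4z.png')
for v in (210,250,290):
    row=i3[v].astype(int);y=(row[:,2]-row[:,0]);idx=np.where(y>35)[0];idx=idx[(idx>100)&(idx<640)]
    a,b=idx[0],idx[-1];print(v,a,b,[(1e3*w2b(plane('top',T(x,v),.024+(v-187)*.010/280))).round(1) for x in(a-.5,b+.5)])
for u in (180,300,420,540):
    c=i3[100:230,u].astype(int);y=c[:,2]-c[:,0];v=100+np.where(y>35)[0][0];print(u,v,(1e3*w2b(plane('top',T(u,v-.5),.0232))).round(1))
q=blob(cv2.imread('pics/side4z.png'),(386,315),20,'hole');print(q,w2b(plane('side',S(*q),.031)))
```

```text
210 132 598 [array([ 49.4, 120.1]), array([  33.8, -119.7])]
250 133 602 [array([ 28.2, 120.3]), array([  12.7, -120.1])]
290 135 605 [array([  7.2, 119.9]), array([  -8.2, -119.9])]
180 184 [62.1 94.6]
300 176 [62.2 32.4]
420 168 [ 62.3 -29.8]
540 161 [ 62.  -91.7]
[387.33196556 318.12234827] [-0.07234698 -0.08885804]
```

Sideways offset and yaw are both within about 0.3 mm of home, with 8–8.5 mm to go straight ahead.

Call:
play_rows(
  rows=[
    [-0.001,-0.015,0,0,0,0,-1],
    [0,-0.015,0,0,0,0,-1],
    [0,-0.012,0,0,0,0,-1],
    [0,0,0,0,0,0,-1],
  ],
)

```text
clock: 9.3
position: [0.5174, 0.0448, 0.0208]
ee_rot: [-2.272, 2.165, -0.008]
force: [-0.9, 0.0, 0.5]
width: 0.999
```

Run:
```python
from h import *
goal([*b2w(-.089,-.001),.020],BY-np.pi/2)
```

```text
shift frac [-0.003 -0.014  0.006] turn frac [-0.012 -0.003 -0.003] pos [0.5174 0.0448 0.0208] b [-0.0911 -0.0015] F [-0.9  0.   0.5] t 9.3
```

Call:
play_rows(
  rows=[
    [0,-0.008,0,0,0,0,-1],
    [0,-0.006,0,0,0,0,-1],
    [0,0,0,0,0,0,-1],
  ],
)

```text
clock: 9.6
position: [0.5194, 0.045, 0.0208]
ee_rot: [-2.272, 2.165, -0.007]
force: [-0.8, 0.2, 0.2]
width: 0.998
```

Run:
```python
from h import *
goal([*b2w(-.089,-.001),.020],BY-np.pi/2)
t=get_image('top')[155:320,200:410];cv2.imwrite('pics/top5z.png',cv2.resize(t,(756,594),interpolation=cv2.INTER_CUBIC))
t=get_image('side')[180:330,205:440];cv2.imwrite('pics/side5z.png',cv2.resize(t,None,fx=3.4,fy=3.4,interpolation=cv2.INTER_CUBIC))
```

```text
shift frac [-0.003 -0.001  0.006] turn frac [-0.011 -0.003 -0.002] pos [0.5194 0.045  0.0208] b [-0.0891 -0.0014] F [-0.8  0.2  0.2] t 9.6
```

View pics/side5z.png

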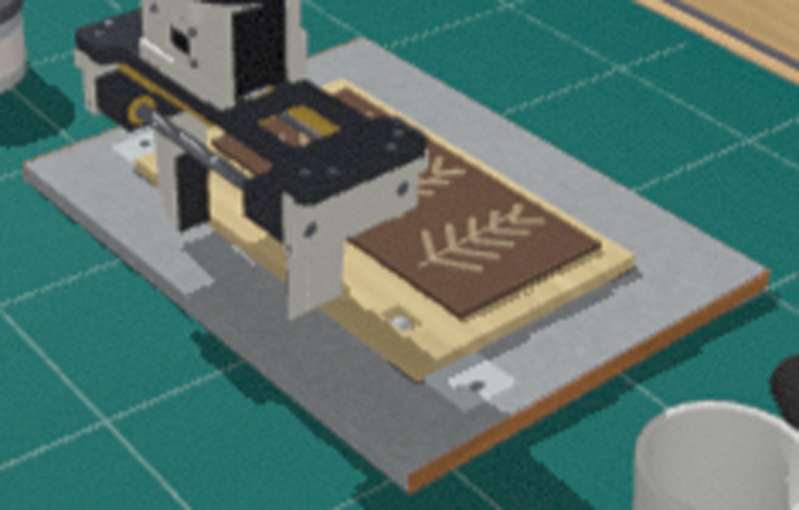

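View pics/top5z.png

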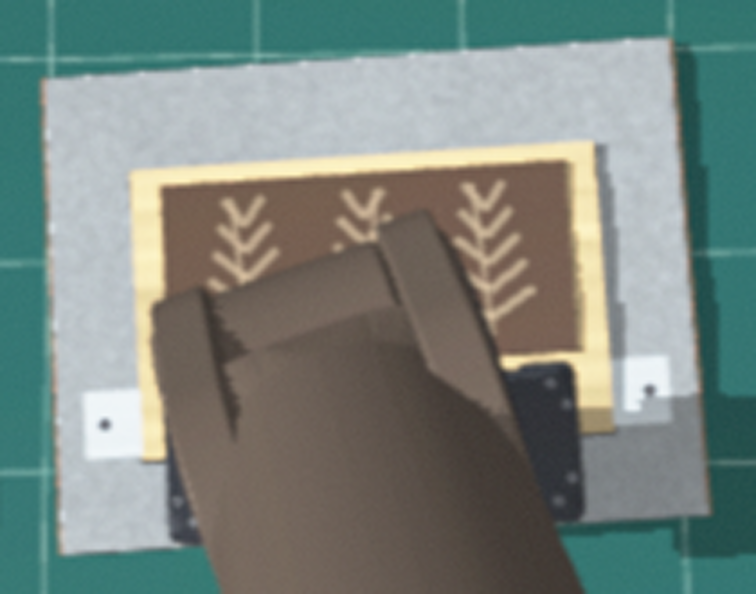

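The far edge now covers the marks, and the right pin shows in the slot at side zoom (402,323). The near edge seems to have come down part way. I'll measure, then nudge on.

Run:
```python
from h import *
i3=cv2.imread('pics/top5z.png')
for v in (210,250,290):
    row=i3[v].astype(int);y=(row[:,2]-row[:,0]);idx=np.where(y>35)[0];idx=idx[(idx>100)&(idx<640)]
    a,b=idx[0],idx[-1];print(v,a,b,[(1e3*w2b(plane('top',T(x,v),.024+(v-187)*.006/280))).round(1)[1] for x in(a-.5,b+.5)])
for u in (180,300,420,540):
    c=i3[100:230,u].astype(int);y=c[:,2]-c[:,0];v=100+np.where(y>35)[0][0];print(u,v,(1e3*w2b(plane('top',T(u,v-.5),.0232))).round(1))
for a,b in (((613,432),(424,362)),((613,432),(417,359))):
  x,g=tri(T(*a),S(*b));print(x,g,w2b(x))
```

```text
210 132 598 [np.float64(120.2), np.float64(-119.7)]
250 134 601 [np.float64(119.9), np.float64(-119.6)]
290 136 604 [np.float64(119.6), np.float64(-119.6)]
180 168 [70.5 94.3]
300 160 [70.6 31.9]
420 153 [ 70.2 -30.2]
540 145 [ 70.4 -92.3]
[ 0.5355939  -0.0727458   0.02634502] 4.173647432740354 [-0.07873007 -0.11979699]
[ 0.53415955 -0.07167645  0.02828607] 1.0472812678146457 [-0.08010975 -0.11865798]
```

Call:
play_rows(
  rows=[
    [0,-0.007,0,0,0,0,-1],
    [0,-0.005,0,0,0,0,-1],
    [0,0,0,0,0,0,-1],
  ],
)

```text
clock: 10.0
position: [0.5203, 0.045, 0.0207]
ee_rot: [-2.273, 2.166, -0.006]
force: [-1.6, -0.3, 1.0]
width: 1.001
```

Run:
```python
from h import *
goal([*b2w(-.089,-.001),.020],BY-np.pi/2)
t=get_image('side')[180:330,205:440];cv2.imwrite('pics/side6z.png',cv2.resize(t,None,fx=3.4,fy=3.4,interpolation=cv2.INTER_CUBIC))
```

```text
shift frac [-0.003  0.006  0.005] turn frac [-0.008 -0.003 -0.002] pos [0.5203 0.045  0.0207] b [-0.0881 -0.0015] F [-1.6 -0.3  1. ] t 10.0
```

View pics/side6z.png

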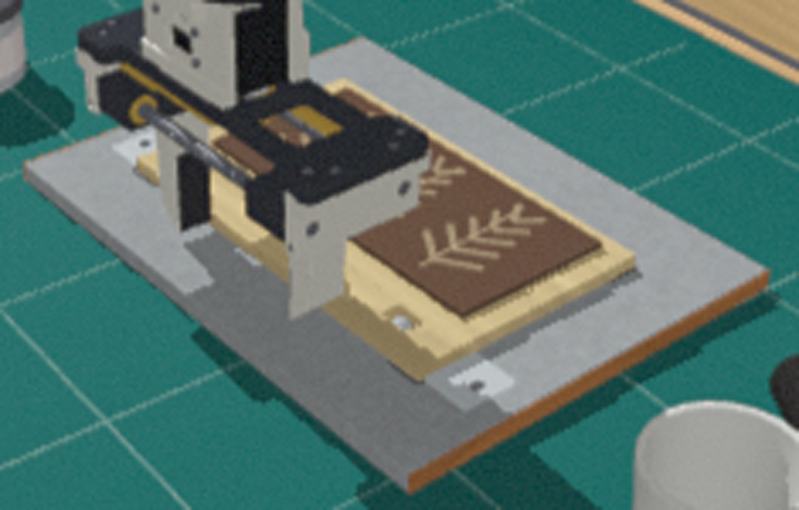

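The near edge is still about 4 mm up, perhaps held by friction against the fingers. I'll back off and look.

Call:
play_rows(
  rows=[
    [0,0.03,0,0,0,0,-1],
    [0,0.05,0,0,0,0,-1],
    [0,0.15,0,0,0,0,-1],
    [0,0.15,0,0,0,0,-1],
    [0,0.1,0,0,0,0,-1],
  ],
)

```text
clock: 10.55
position: [0.4491, 0.0418, 0.0207]
ee_rot: [-2.268, 2.163, -0.012]
force: [0.2, 1.3, 0.2]
width: 0.998
```

Run:
```python
from h import *
goal([*b2w(-.089,-.001),.020],BY-np.pi/2)
t=get_image('top')[155:320,200:410];cv2.imwrite('pics/top7z.png',cv2.resize(t,(756,594),interpolation=cv2.INTER_CUBIC))
t=get_image('side')[180:330,205:440];cv2.imwrite('pics/side7z.png',cv2.resize(t,None,fx=3.4,fy=3.4,interpolation=cv2.INTER_CUBIC))
```

```text
shift frac [-0.002 -0.47   0.01 ] turn frac [-0.022 -0.001 -0.004] pos [0.4491 0.0418 0.0207] b [-0.1595 -0.0011] F [0.2 1.3 0.2] t 10.55
```

View pics/side7z.png

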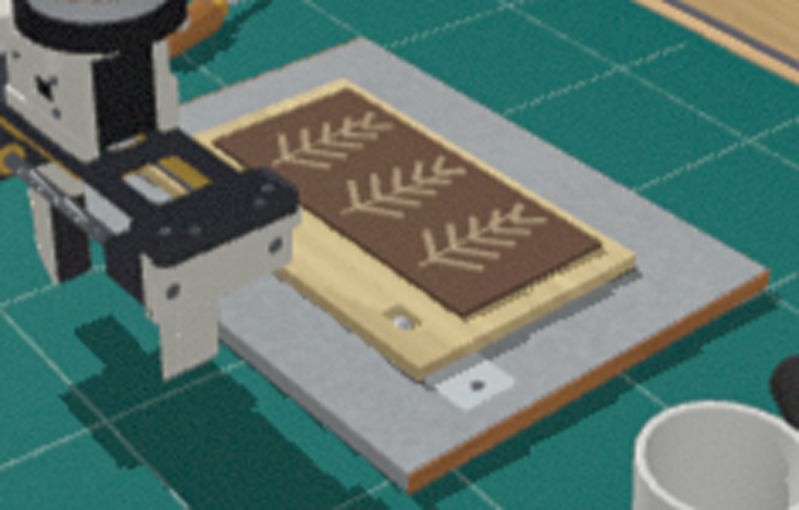

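View pics/top7z.png

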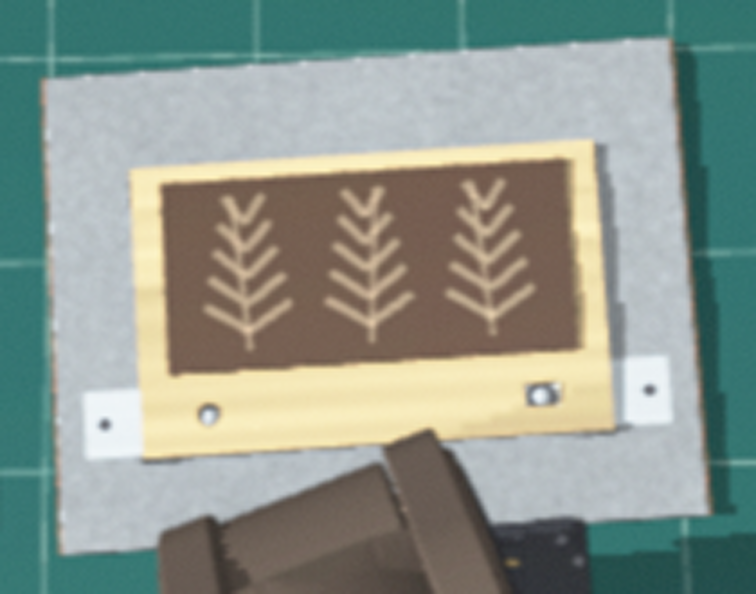

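Both pins now show through, the left one at top zoom (209,414) and the right one at (540,396). I'll zoom in.

Run:
```python
from h import *
a=get_image('top');s=get_image('side');cv2.imwrite('pics/top8.png',a);cv2.imwrite('pics/side8.png',s)
k=lambda im,x,y,w,h:cv2.resize(im[y:y+h,x:x+w],(w*13,h*13),interpolation=cv2.INTER_CUBIC)
cv2.imwrite('pics/z8.png',np.hstack([k(a,246,259,24,22),k(a,338,253,24,22)]))
cv2.imwrite('pics/s8.png',cv2.resize(s[250:300,290:365],None,fx=10,fy=10,interpolation=cv2.INTER_CUBIC))
for n,y in(('L',.085),('R',-.085)):
    for z in (.015,.022): print(n,z,proj('top',np.array([*b2w(-.0593,y),z])).round(2),proj('side',np.array([*b2w(-.0593,y),z])).round(2))
```

```text
L 0.015 [258.38 270.55] [263.84 233.89]
L 0.022 [257.93 270.22] [263.72 230.74]
R 0.015 [350.38 264.84] [322.77 276.86]
R 0.022 [350.55 264.47] [322.9 273.5]
```

View pics/z8.png

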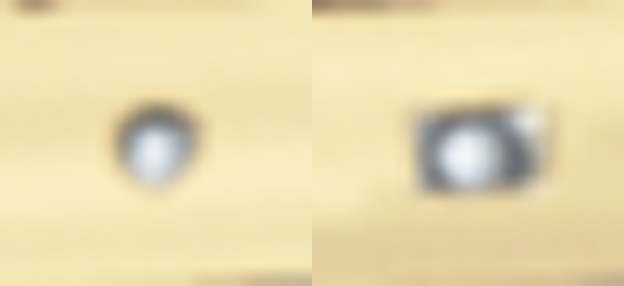

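View pics/s8.png

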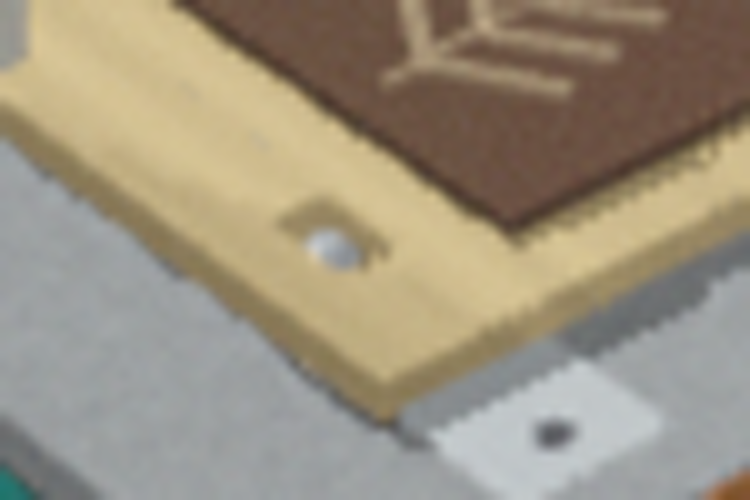

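Run:
```python
from h import *
for dx in(0,.0008):
  for nm,x,y in(('NR',-.0793,-.12),('FR',.0707,-.12),('hole',-.0593,.085),('slot',-.0593,-.085)):
    print(dx,nm,*[(z,proj('side',np.array([*b2w(x+dx,y),z])).round(2),proj('top',np.array([*b2w(x+dx,y),z])).round(2)) for z in(.015,.023)])
a=cv2.imread('pics/top8.png');
z=cv2.resize(a[155:320,200:410],(756,594),interpolation=cv2.INTER_CUBIC)
for n,uv,r in(('hole',(209,413),17),('slot',(543,394),23)):
    q=blob(z,uv,r,'hole');print(n,T(*q).round(2),[(1e3*w2b(plane('top',T(*q),zz))).round(2) for zz in(.023,.027)])
s=cv2.imread('pics/side8.png');s=cv2.resize(s[180:330,205:440],None,fx=3.4,fy=3.4,interpolation=cv2.INTER_CUBIC)
# slope: triangulate near corners & far corners
for n,a,b in(('NR',(614,430),None),):pass
for u in (180,300,420,540):
    c=z[100:230,u].astype(int);y=c[:,2]-c[:,0];v=100+np.where(y>35)[0][0];print('far',(1e3*w2b(plane('top',T(u,v-.5),.023))).round(1))
for u in (180,260,340):
    c=z[:,u].astype(int);y=c[:,2]-c[:,0];v=np.where(y[:490]>35)[0][-1];print('near',u,v,[(1e3*w2b(plane('top',T(u,v+.5),q))).round(1) for q in(.015,.023)])
```

```text
0 NR (0.015, array([327.61, 292.01]), array([370.21, 274.5 ])) (0.023, array([327.79, 288.09]), array([370.55, 274.14]))
0 FR (0.015, array([391.2 , 258.39]), array([364.24, 194.61])) (0.023, array([391.67, 254.68]), array([364.54, 193.66]))
0 hole (0.015, array([263.84, 233.89]), array([258.38, 270.55])) (0.023, array([263.7 , 230.29]), array([257.86, 270.17]))
0 slot (0.015, array([322.77, 276.86]), array([350.38, 264.84])) (0.023, array([322.92, 273.02]), array([350.57, 264.41]))
0.0008 NR (0.015, array([327.99, 291.81]), array([370.17, 274.06])) (0.023, array([328.17, 287.9 ]), array([370.52, 273.71]))
0.0008 FR (0.015, array([391.51, 258.22]), array([364.21, 194.2 ])) (0.023, array([391.98, 254.52]), array([364.51, 193.24]))
0.0008 hole (0.015, array([264.19, 233.75]), array([258.36, 270.12])) (0.023, array([264.05, 230.15]), array([257.84, 269.74]))
0.0008 slot (0.015, array([323.14, 276.68]), array([350.35, 264.41])) (0.023, array([323.28, 272.84]), array([350.54, 263.98]))
hole [257.63 269.86] [array([-58.71,  85.4 ]), array([-59.09,  84.94])]
slot [350.25 264.08] [array([-58.65, -84.46]), array([-59.04, -84.25])]
far [71.6 94.2]
far [71.2 31.9]
far [ 71.3 -30.3]
far [ 71.5 -92.4]
near 180 456 [array([-78.4, 102.1]), array([-79., 101.])]
near 260 451 [array([-78.4,  61. ]), array([-79. ,  60.2])]
near 340 446 [array([-78.3,  20. ]), array([-78.9,  19.5])]
```

The near-right corner in the side view, (328.3,288) top and (328.6,291.8) bottom, matches a flat plate: (328.2,287.9) and (328.0,291.8). I'll clear the arm and verify the left side too.

Call:
play_rows(
  rows=[
    [0,0.1,-0.2,0,0,0,-1],
    [0,0.1,-0.3,0,0,0,-1],
    [0,0,-0.3,0,0,0,-1],
    [0.2,0,-0.2,0,0,0,-1],
    [0.3,0,0,0,0,0,-1],
  ],
)

```text
clock: 11.25
position: [0.4283, -0.03, 0.1772]
ee_rot: [-2.274, 2.146, -0.017]
force: [0.8, -1.1, 0.3]
width: 0.997
```

Call:
play_rows(
  rows=[
    [0.3,0.1,0,0,0,0,-1],
    [0.3,0.1,0,0,0,0,-1],
    [0.3,0,0,0,0,0,-1],
    [0.3,0,0,0,0,0,-1],
    [0,0,0,0,0,0,-1],
  ],
)

```text
clock: 11.75
position: [0.4145, -0.2258, 0.1819]
ee_rot: [-2.264, 2.147, -0.041]
force: [-0.0, 0.5, -1.0]
width: 0.999
```

Run:
```python
from h import *
a=get_image('top');s=get_image('side');cv2.imwrite('pics/top9.png',a);cv2.imwrite('pics/side9.png',s)
t=s[180:330,205:440];cv2.imwrite('pics/side9z.png',cv2.resize(t,None,fx=3.4,fy=3.4,interpolation=cv2.INTER_CUBIC))
k=s[210:250,235:310];cv2.imwrite('pics/s9L.png',cv2.resize(k,None,fx=10,fy=10,interpolation=cv2.INTER_CUBIC))
for nm,x,y in(('NL',-.0788,.12),('NR',-.0788,-.12)):
  print(nm,*[(z,proj('side',np.array([*b2w(x,y),z])).round(2)) for z in(.015,.023)])
o=observe();print(o['force'],o['clock'],o['position'])
```

```text
NL (0.015, array([244.83, 229.54])) (0.023, array([244.6 , 225.96]))
NR (0.015, array([327.85, 291.89])) (0.023, array([328.02, 287.97]))
[0.40605568 0.40653179 1.03371285] 11.85 [ 0.41466866 -0.22045499  0.18146763]
```

View pics/s9L.png

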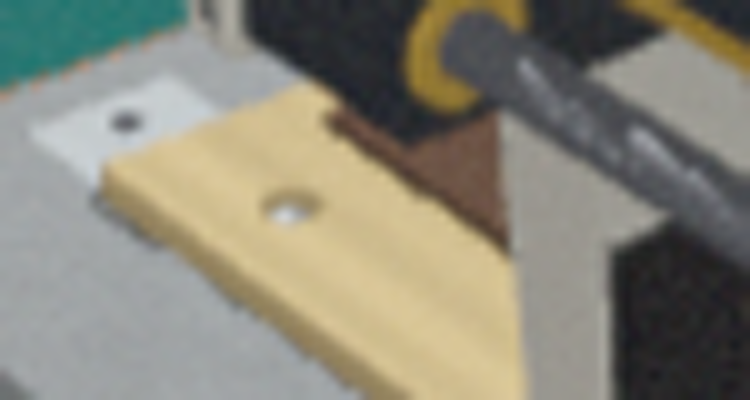

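View pics/side9z.png

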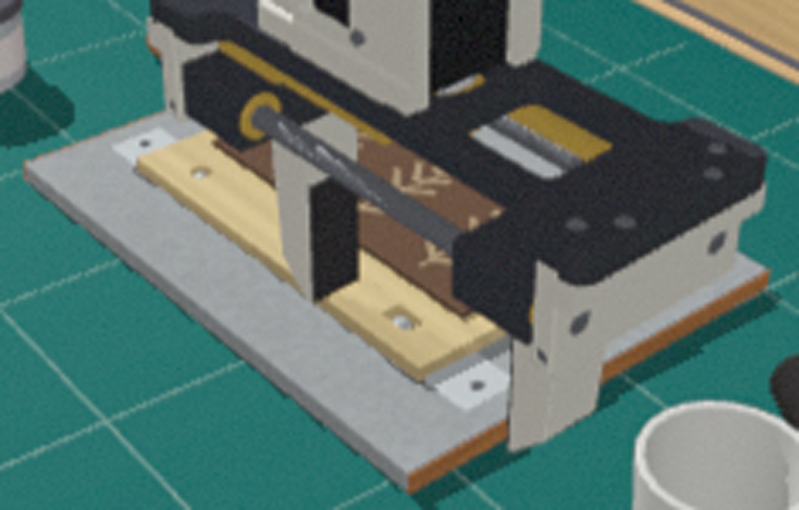

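View pics/top9.png

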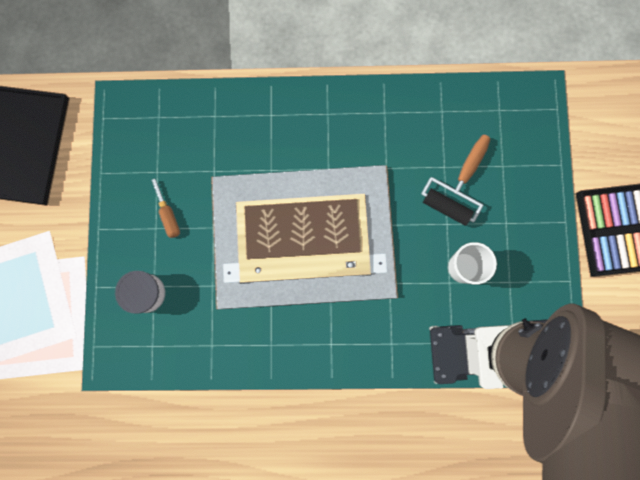

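The near-left corner at (245.3,226.2) top and (245.4,229.7) bottom, the hole at (263.7,230.3) and the slot at (323.1,272.8) all match a flat plate to about 0.5 px, roughly 1 mm. The four bystanders are at their starting pixels and the arm is clear.

Run:
```python
from h import *
print(tri((257.63,269.86),(263.65,230.25)),tri((350.25,264.08),(323.1,272.8)))
print(sign_off())
```

```text
(array([0.54531857, 0.1333249 , 0.02265301]), np.float64(0.36181287218731595)) (array([ 0.55398177, -0.03650933,  0.02282289]), np.float64(0.15490315285802422))
the job is handed in; nothing more can be done
None
```

The plate is down over both register pins and looks flat on the board. I handed the job in at about 12 s; the sign-off gives no verdict. I pushed the plate about 15 mm left from its right edge with both open fingertips, which also squared it to the board. I then pushed it about 31 mm forward from its near edge, correcting about 1 mm sideways on the way.

**Last checks:**
- **Height:** from the two views, the rims on the plate's top face stand at z = 22.7 mm (hole) and 22.8 mm (slot). A flat plate would give 23 mm. Both near corners and the far edge also match a flat plate to about 1 mm.
- **Position:** the hole is about 0.7 mm from the left pin and the slot about 0.9 mm from the right pin, mostly forward (+x). Both pins are visible in their openings.
- **Forces and surroundings:** the wrist readings at the ends of the pushes showed at most about 2.5 N. The arm was clear of everything at hand-in, and the roller, tin, cup and gouge look unmoved.

**Disagreements:**
- After the sideways push, the camera put the plate 1–2 mm too far left, while the fingertip position suggested about 1 mm too far right. I went by the camera.
- One mid-task corner measurement put the near edge still about 4 mm up. Clearer views after I backed the fingers off showed it flat, so it was either a poor pixel pick or the plate settled as they withdrew.

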